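# Put away the stacked delivery

## Robot

A 6-joint arm with a two-finger parallel gripper is mounted at the origin on the work surface. World frame = base frame: x ahead of the robot, y to its left, z up, the work surface at z = 0. Lengths are in m, angles in degrees, forces in N, time in s.
With the tool pointing down it reaches from about 0.375 to 0.75 m from the base axis. Payload 9 kg.
Tool frame: the origin (TCP) lies where the fingers leave the gripper's body, on its centre line; the fingertips stand 73 mm ahead of it and the grasp point (between the pads) lies 54 mm ahead of it (robot.tip_reach is the distance from the TCP to the fingertips, in m); z points along the fingers, y is the line along which they close (so a half turn about z gives the same grasp; the last joint's range is limited). The gripper opens to 85 mm and grips with 20 to 120 N. Pads are 22 mm wide; open, the fingers measure 114 mm over their backs; the gripper's body (76 mm by 85 mm) begins 54 mm behind the grasp point. The pads swing forward as they close: fully open they stand 13 mm farther back than shut.
Start: joints at [52.557, 5.964, 5.575, 89.605, 0, 77.527], TCP at [0.253, 0.544, 0.304] pointing down, gripper open.
Joint ranges: [-171.21, 171.21], [-48.23, 106.86], [-62.78, 66.21], [-105.2, 120.99], [-86.42, 89.51], [-180, 180]. Speed limits (degrees/s): [127.2, 127.2, 147.25, 180, 180, 180].

## Interface

Orientations are given as [roll, pitch, yaw] about the fixed x, y, z axes, in that order (R = Rz(yaw) Ry(pitch) Rx(roll)).
In Python, from plant import robot gives the robot as it stands. Calls block until the motion is done:
- robot.move_pose(position, orientation): joint-space move of the TCP to a pose.
- robot.line_to(position, vel=0.15, rotation=None, guard=None): straight line of the TCP; rotation=None keeps the orientation; vel is the mean speed in m/s. With guard (N) it stops when the force on the tool has changed by that much, and returns True; else False.
- robot.goto_joints(angles): joint-space move.
- robot.set_gripper(opening): finger opening in m; the grip force is fixed at half the most; returns when the fingers have stopped.
- robot.pause(seconds).
- robot.ik(position, orientation): joint angles nearest the present ones, or None.
- robot.observe(): the state.
- robot.grab_frame(name): name is "scene" or "top" or "wrist"; returns the picture (400x640x3 uint8, blue, green, red); there is no depth.
- robot.get_calibration(name): a dict with "vertical_fov" (degrees; the focal length in pixels is half the picture's height over the tangent of half this angle, whatever the lens; pixels are square), "cx", "cy" (the principal point, pixels), "k1" (the pictures are not rectified: a ray, as slopes to the right and down, at radius r is drawn at 1 + k1 r^2 times it, then the intrinsics apply), "rvec" (rotation vector, rad) and "tvec" (3), from world to camera coordinates, as OpenCV has them. Camera axes: x right, y down, z forward; pixel columns grow to the right and rows downward; lengths in m; the calibration is good to about 2 mm. A picture is of the moment at which its call begins: read the wrist's pose just before it. get_calibration takes no time and is no camera call; for the wrist camera it gives the pose at the moment of the call.
A pose or a line that the arm cannot do raises robot.IKError and nothing moves.
- robot.job_done(): hands the job in; it is judged then, once.
The state is a dict: "time": time; "q": joint angles; "qvel": joint speeds; "joint_torque": joint torques, N m; "tool_pos": TCP position; "tcp_rot": TCP orientation; "ft_force": force on the tool from outside, world axes, zero at the start; "torque": the same for the moment, N m; "gripper_width": finger opening in m; "gripper_force": force on a finger pad.
Only numpy, scipy, OpenCV 4.12 (cv2) and the standard library are available. Lean on these libraries where they do the work, as an engineer would, in place of code of your own. Each camera call takes 0.05 s, during which the arm holds its last target. There are 200 camera calls.

## Task

Take the delivery stack on the office desk apart from the top down, one thing at a time, and set each thing upright in the middle of the board of its own colour: the yellow-lidded jar, then the red tin, the green carton and last the blue carton. Turn the tin and both cartons so that their long sides run along the long sides of their boards. Set things down without dropping or tipping them, and leave the mug and the syrup bottle where they stand.

Things in the scene. Friction and masses are not known exactly. Their poses are not given: they have to be found in the camera images.
- yellow_jar_mid (a point): Top of the stack: round jar with a yellow lid and amber glass body, 52 mm across, 50 mm high. Point at its centre, 25 mm above its underside; z up.
- red_tin_mid (a point): Second from the top: oblong red tin, 98 mm long (its x), 60 mm wide (its y), 38 mm high (z up). Point at its centre, 19 mm above its underside. The jar stands on it.
- green_carton_mid (a point): Third from the top: green carton, 130 mm long (its x), 62 mm wide (its y), 40 mm high (z up). Point at its centre, 20 mm above its underside. The red tin stands on it.
- blue_carton_mid (a point): Bottom of the stack, standing on the table: blue carton, 168 mm long (its x), 66 mm wide (its y), 48 mm high (z up). Point at its centre, 24 mm above its underside. The green carton stands on it. The things of the stack lie roughly one along the other, each up to 9 degrees out of line with the one below.
- yellow_spot (a point): The yellow board: a wooden board fixed on the table, 190 mm long (its x), 100 mm wide (its y), 6 mm high, its top a yellow panel with a thin wooden edge. Point at the centre of its top face, 6 mm above the table; z up. The four boards are alike but for colour.
- red_spot (a point): The red board: a wooden board fixed on the table, 190 mm long (its x), 100 mm wide (its y), 6 mm high, its top a red panel with a thin wooden edge. Point at the centre of its top face, 6 mm above the table; z up. The four boards are alike but for colour.
- green_spot (a point): The green board: a wooden board fixed on the table, 190 mm long (its x), 100 mm wide (its y), 6 mm high, its top a green panel with a thin wooden edge. Point at the centre of its top face, 6 mm above the table; z up. The four boards are alike but for colour.
- blue_spot (a point): The blue board: a wooden board fixed on the table, 190 mm long (its x), 100 mm wide (its y), 6 mm high, its top a blue panel with a thin wooden edge. Point at the centre of its top face, 6 mm above the table; z up. The four boards are alike but for colour.
- mug_mid (a point): Bystander: white mug, 76 mm across, 85 mm high, with a handle at its +y side, standing loose on the table. Point at its centre, 42 mm up. Leave it alone.
- syrup_mid (a point): Bystander: dark red syrup bottle with a white cap, 56 mm across, 130 mm high, standing loose on the table. Point at its centre, 65 mm up. Leave it alone.
There are look-alikes about, which are no part of the job. Of the things that look like the part that bears green_carton_mid, the largest one is meant.

How it is judged (in metres and radians):
On the way, in this order (a step that is already met when the one before it is completed fails the run):
1. the yellow jar stands on the yellow board, let go (horizontal distance between yellow_jar_mid and yellow_spot below 0.015 m and z of yellow_jar_mid in the frame of yellow_spot between 0.019 and 0.031 m and angle between yellow_jar_mid's own z axis and vertical below 0.1 rad and linear speed of yellow_jar below 0.02 m/s and contact force between yellow_jar and the fingers below 0.05 N), for 0.2 s.
2. the red tin stands on the red board, let go (horizontal distance between red_tin_mid and red_spot below 0.015 m and z of red_tin_mid in the frame of red_spot between 0.013 and 0.025 m and angle between red_tin_mid's own z axis and vertical below 0.1 rad and linear speed of red_tin below 0.02 m/s and contact force between red_tin and the fingers below 0.05 N and angle between the x axis of red_tin_mid and the x axis of red_spot, either way round below 0.2 rad), for 0.2 s.
3. the green carton stands on the green board, let go (horizontal distance between green_carton_mid and green_spot below 0.015 m and z of green_carton_mid in the frame of green_spot between 0.014 and 0.026 m and angle between green_carton_mid's own z axis and vertical below 0.1 rad and linear speed of green_carton below 0.02 m/s and contact force between green_carton and the fingers below 0.05 N and angle between the x axis of green_carton_mid and the x axis of green_spot, either way round below 0.2 rad), for 0.2 s.
4. the blue carton stands on the blue board, let go (horizontal distance between blue_carton_mid and blue_spot below 0.015 m and z of blue_carton_mid in the frame of blue_spot between 0.018 and 0.03 m and angle between blue_carton_mid's own z axis and vertical below 0.1 rad and linear speed of blue_carton below 0.02 m/s and contact force between blue_carton and the fingers below 0.05 N and angle between the x axis of blue_carton_mid and the x axis of blue_spot, either way round below 0.2 rad), for 0.2 s.
At the end, for the whole second after the job is handed in: Jar, tin and both cartons each stand upright (within 0.1 rad) on the board of their own colour, centre within 15 mm of the board's centre, the tin's and cartons' long sides within 0.2 rad of the board's long sides, all released and at rest (all of step 1 and all of step 2 and all of step 3 and all of step 4); the robot touches nothing.
It fails at once if a thing of the stack is tipped over (more than 0.5 rad) (angle between any of yellow_jar_mid, red_tin_mid, green_carton_mid, blue_carton_mid's own z axis and vertical above 0.5 rad).
It fails at once if a thing of the stack is dropped (falls free at more than 0.7 m/s) ((contact force between yellow_jar and anything else below 0.01 N and linear speed of yellow_jar above 0.7 m/s) or (contact force between red_tin and anything else below 0.01 N and linear speed of red_tin above 0.7 m/s) or (contact force between green_carton and anything else below 0.01 N and linear speed of green_carton above 0.7 m/s) or (contact force between blue_carton and anything else below 0.01 N and linear speed of blue_carton above 0.7 m/s)).
It fails at once if the mug is moved by more than 20 mm or tipped (distance of mug_mid from where it was at the start of the episode above 0.02 m or angle between mug_mid's own z axis and vertical above 0.3 rad).
It fails at once if the syrup bottle is moved by more than 20 mm or tipped (distance of syrup_mid from where it was at the start of the episode above 0.02 m or angle between syrup_mid's own z axis and vertical above 0.3 rad).
It also fails if it takes over 128 s, if anything falls off the work surface, if the arm or the gripper's body presses on something with over 40 N, if the wrist force passes 120 N, or if a joint passes its speed limit or range.

## Working session

There is one attempt and no reset: what is moved stays moved. The work goes in short steps, each a Python script; the robot and the scene stay as the last script left them, time stands still between calls to the robot, and variables do not carry over. Pictures are saved under pics/ and viewed, at most 14 in all, crops included, and the job is handed in when it is done.

```bash
mkdir -p pics; ls
python3 - <<'E'
from plant import robot
import cv2
for n in ("scene","top","wrist"):
    cv2.imwrite(f"pics/{n}0.png",robot.grab_frame(n)); print(n,robot.get_calibration(n))
o=robot.observe();print(o["tool_pos"],o["tcp_rot"],o["time"])
E
```

```text
pics
scene {'vertical_fov': 42.25702058746941, 'cx': 319.6514133709491, 'cy': 204.880725582633, 'k1': -0.028367821152092507, 'rvec': array([ 0.71840437,  2.4312782 , -1.33928696]), 'tvec': array([ 0.36890857, -0.00827103,  1.57206522])}
top {'vertical_fov': 55.82199609736729, 'cx': 313.6931647557476, 'cy': 193.22398774455468, 'k1': 0.003995820975860972, 'rvec': array([ 2.16101521, -2.20167094,  0.12607625]), 'tvec': array([-0.00790524,  0.44399969,  1.21050526])}
wrist {'vertical_fov': 65.48062548509252, 'cx': 322.653854133111, 'cy': 202.1374032118433, 'k1': -0.011547058191236378, 'rvec': array([-2.42220518, -1.54439669, -0.23827297]), 'tvec': array([-0.59999292, -0.03876735,  0.37913119])}
[0.25316415 0.54377448 0.30331838] [-1.79944077e+02 -1.18015887e-02  1.55028253e+02] 0.15
```

View pics/top0.png

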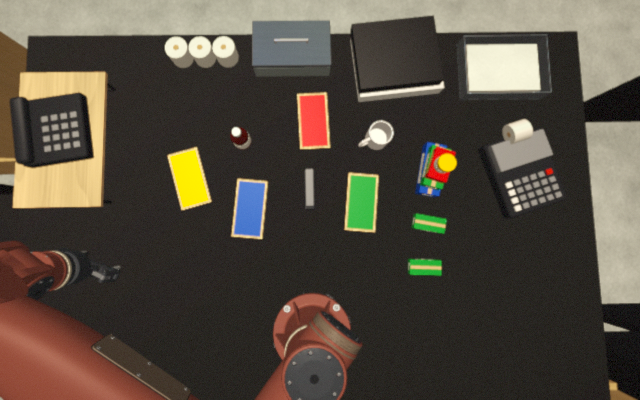

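View pics/scene0.png

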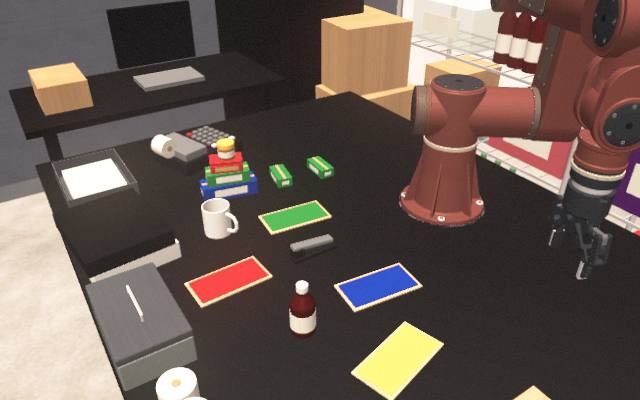

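```bash
cat > h.py <<'E'
import cv2, numpy as np
from plant import robot
def world(name,px,z,cal=None):
    """pixels (N,2) -> world xy on the plane at height z"""
    c=cal or robot.get_calibration(name); f=200/np.tan(np.radians(c["vertical_fov"])/2)
    d=(np.atleast_2d(np.asarray(px,float))-[c["cx"],c["cy"]])/f; u=d.copy()
    for _ in range(8): u=d/(1+c["k1"]*(u**2).sum(1,keepdims=True))
    R=cv2.Rodrigues(np.asarray(c["rvec"]))[0]; o=-R.T@c["tvec"]
    v=np.c_[u,np.ones(len(u))]@R
    return (o+v*((z-o[2])/v[:,2])[:,None])[:,:2]
HUE={"yellow":(22,34),"red":(0,8),"green":(50,75),"blue":(105,128)}
def mask(img,col,s=120,v=70):
    h=cv2.cvtColor(img,cv2.COLOR_BGR2HSV); a,b=HUE[col]
    return cv2.inRange(h,(a,s,v),(b,255,255))
def rect(pts):
    """world xy points -> centre, (long, short), yaw deg of long side"""
    (c,(w,h),a)=cv2.minAreaRect((np.asarray(pts)*1000).astype(np.float32))
    if w<h: w,h,a=h,w,a+90
    return np.array(c)/1000,(round(w),round(h)),(a+90)%180-90
E
python3 - <<'E'
from h import *
img=robot.grab_frame("top")
for c in HUE:
    cs,_=cv2.findContours(mask(img,c),cv2.RETR_EXTERNAL,cv2.CHAIN_APPROX_NONE)
    for k in sorted(cs,key=cv2.contourArea)[::-1][:2]:
        print(c,cv2.contourArea(k),k.mean((0,1)),*rect(world("top",k[:,0],0.006)))
print("stack",world("top",[[437,168]],.1),world("top",[[378,133],[240,135],[310,187]],.08))
c=robot.get_calibration("wrist");R=cv2.Rodrigues(c["rvec"])[0];o=robot.observe()
print(-R.T@c["tvec"]-o["tool_pos"],R)
x=world("top",[[447,161]],.176)[0]
print("jar",x)
for y in (0,90,-90,180): print(y,robot.ik([x[0]-.05,x[1],.40],[180,0,y]),robot.ik([x[0],x[1],.30],[180,0,y]))
E
```

```text
yellow 1393.0 [188.63815789 178.375     ] [0.5034549  0.39484222] (180, 89) 15.147627830505371
yellow 249.5 [446.78431373 162.60784314] [ 0.54082788 -0.46365063] (64, 58) 89.03801727294922
red 12521.0 [ 56.6002907  329.58284884] [0.05995863 0.72521777] (547, 484) 88.3176040649414
red 3697.0 [316.72413793 344.34913793] [-0.06018655 -0.00494998] (362, 286) -15.157112121582031
green 1191.0 [361.34931507 201.99315068] [ 0.41398969 -0.173399  ] (171, 81) -5.715415954589844
green 170.0 [424.94594595 272.22972973] [ 0.18133308 -0.37220978] (108, 19) 88.78250885009766
blue 1168.5 [249.19310345 208.29655172] [0.39964502 0.19638919] (168, 79) -6.0523834228515625
blue 72.5 [420.62162162 189.2972973 ] [ 0.45171634 -0.37342319] (38, 32) 77.61226654052734
stack [[ 0.50778581 -0.39727368]] [[ 0.62600103 -0.22225881]
 [ 0.62597828  0.21294349]
 [ 0.45780401 -0.00386579]]
[-0.0702626   0.03315126  0.06940328] [[ 4.22026384e-01  9.06583444e-01 -4.35417084e-04]
 [ 8.64193215e-01 -4.02147942e-01  3.02402249e-01]
 [ 2.73977770e-01 -1.27998012e-01 -9.53180303e-01]]
jar [ 0.51572209 -0.40049182]
0 [-52.87398601  11.4226987   21.66664752 100.24394881   0.
 127.12601399] [-49.27971664  15.4317975   15.70799412  90.27619662   0.
 130.72028336]
90 [-52.87398601  11.4226987   21.66664752 100.24394881   0.
  37.12601399] [-49.27971664  15.4317975   15.70799412  90.27619662   0.
  40.72028336]
-90 [ -52.87398601   11.4226987    21.66664752  100.24394881    0.
 -142.87398601] [ -49.27971664   15.4317975    15.70799412   90.27619662    0.
 -139.27971664]
180 [-52.87398601  11.4226987   21.66664752 100.24394881   0.
 -52.87398601] [-49.27971664  15.4317975   15.70799412  90.27619662   0.
 -49.27971664]
```

Run:
```python
from h import *
robot.move_pose([.50,-.40,.40],[180,0,170])
c=robot.get_calibration("wrist"); img=robot.grab_frame("wrist"); np.save("cal1.npy",c); cv2.imwrite("pics/w1raw.png",img)
cv2.imwrite("pics/w1.png",cv2.resize(img,(800,500),interpolation=cv2.INTER_CUBIC))
img=robot.grab_frame("top")
m=mask(img,"red");m[160:]=0;m[:,400:]=0
cs,_=cv2.findContours(m,cv2.RETR_EXTERNAL,cv2.CHAIN_APPROX_NONE)
k=max(cs,key=cv2.contourArea);print(rect(world("top",k[:,0],0.006)),robot.observe()["time"])
```

```text
(array([ 0.69252045, -0.01919955]), (173, 83), 2.0098683834075928) 3.7167
```

View pics/w1.png

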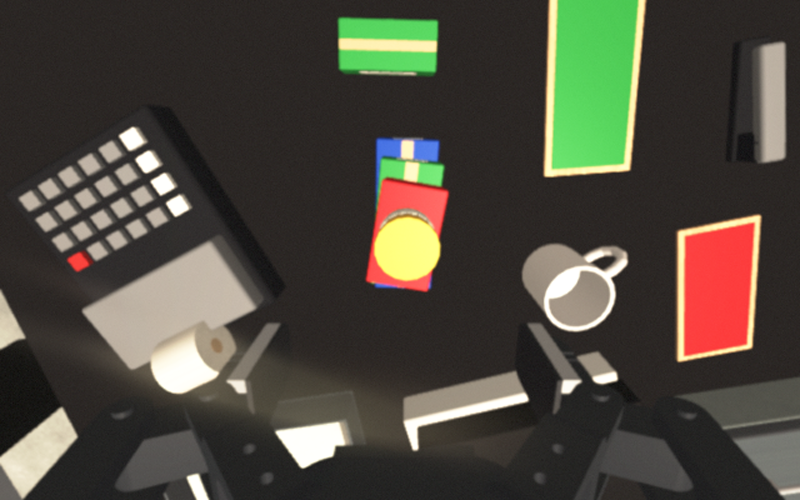

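The wrist picture shows the jar lid at (407,248), the tin's top corners near (386,179), (448,190), (429,291) and (367,283), and the near ends of the green carton at (382,157)-(443,163) and the blue at (377,139)-(438,140). The mug is well clear of the stack.

```bash
cat >> h.py <<'E'
UP=.40
def pick(xy,yaw,zg):
    """grasp with the pads at height zg; robot is at height UP"""
    robot.line_to([*xy,UP],.25,rotation=[180,0,yaw])
    robot.line_to([*xy,zg+.054],.15)
    robot.set_gripper(.03); o=robot.observe()
    print("grip",o["gripper_width"],o["gripper_force"])
    robot.line_to([*xy,zg+.054+.03],.08); robot.line_to([*xy,UP],.2)
def place(xy,yaw,zg,swing=True):
    """zg: pad height when the thing stands on the board"""
    robot.line_to([*xy,UP],.28,rotation=[180,0,yaw])
    robot.line_to([*xy,zg+.054+.03],.2)
    hit=robot.line_to([*xy,zg+.054-.004],.03,guard=6); o=robot.observe()
    print("down",hit,o["tool_pos"][2]-.054-zg)
    robot.set_gripper(.085)
    robot.line_to([*xy,zg+.16],.2); robot.line_to([*xy,UP],.25)
E
python3 - <<'E'
from h import *
c=np.load("cal1.npy",allow_pickle=True).item(); img=cv2.imread("pics/w1raw.png")
cs,_=cv2.findContours(mask(img,"yellow"),cv2.RETR_EXTERNAL,cv2.CHAIN_APPROX_NONE)
k=max(cs,key=cv2.contourArea);print("jar",rect(world("w",k[:,0],.176,c)))
W=lambda p,z:world("w",np.array(p)/1.25,z,c)
p=W([(386,179),(448,190),(429,291),(367,283)],.126);print("tin",rect(p),p)
for n,p,z,L in(("green",[(382,157),(443,163)],.088,.13),("blue",[(377,139),(438,140)],.048,.168)):
    a,b=W(p,z);d=b-a;w=np.linalg.norm(d);n_=np.array([-d[1],d[0]])/w
    n_*=np.sign(n_[0]);print(n,w,np.degrees(np.arctan2(n_[1],n_[0])),(a+b)/2+n_*L/2)
print(robot.ik([.503,.395,.2],[180,0,195]),robot.ik([.6925,-.019,.4],[180,0,182]),robot.ik([.55,-.4,.4],[180,0,170]))
E
```

```text
jar (array([ 0.51331152, -0.3977818 ]), (52, 51), 80.05039978027344)
tin (array([ 0.5176546 , -0.39932233]), (100, 60), -18.684654235839844) [[ 0.46227461 -0.40756563]
 [ 0.48115146 -0.35549047]
 [ 0.57361408 -0.38675972]
 [ 0.55529364 -0.44353829]]
green 0.05871496598554274 -15.41962037096287 [ 0.51585414 -0.39887676]
blue 0.06357125585241497 -10.842436737159716 [ 0.51726064 -0.39870914]
[26.45074659 13.15009315  2.6939332  79.54384005  0.         11.45074659] [-12.35390585  27.64460776  41.3330991  103.68849134   0.
 -14.35390585] [-47.01328567  24.7321142   37.59593706 102.86382286   0.
 -37.01328567]
```

Run:
```python
from h import *
pick([.5133,-.3978],170,.154)
place([.5035,.3948],195,.034)
cv2.imwrite("pics/s1.png",robot.grab_frame("wrist"))
img=robot.grab_frame("top"); cv2.imwrite("pics/t1.png",img)
robot.line_to([.50,-.40,.40],.3,rotation=[180,0,165])
c=robot.get_calibration("wrist"); img=robot.grab_frame("wrist"); np.save("cal2.npy",c); cv2.imwrite("pics/w2raw.png",img)
cv2.imwrite("pics/w2.png",cv2.resize(img[80:260,240:430],None,fx=3,fy=3,interpolation=cv2.INTER_CUBIC))
print(robot.observe()["time"])
```

```text
grip 0.05070106532061192 62.06040143966675
down True 0.0008100788309222048
17.7917
```

View pics/s1.png

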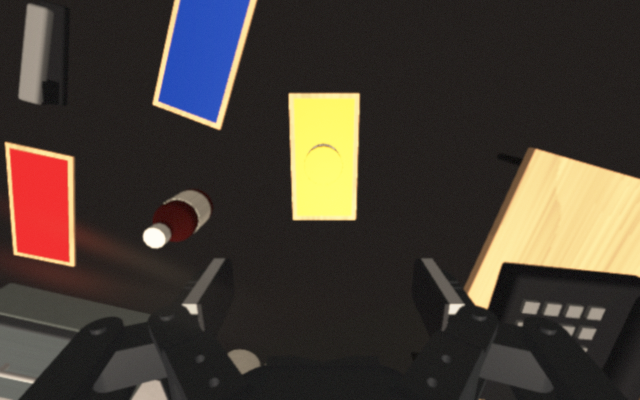

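View pics/w2.png

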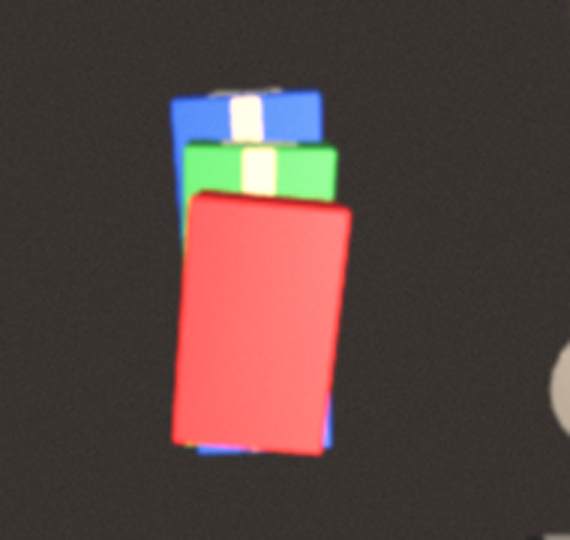

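The jar stands upright near the middle of the yellow board, with its lid arc at (323,150). In the crop the tin's top corners are (197,195), (350,209), (323,455) and (173,443).

Run:
```python
from h import *
c=np.load("cal2.npy",allow_pickle=True).item()
W=lambda p,z:world("w",np.array(p)/3+[240,80]-.33,z,c)
t,s,ya=rect(W([(197,195),(350,209),(323,455),(173,443)],.126));print("tin",t,s,ya)
pick(t,180+ya,.088+.025)
place([.6925,-.0192],182,.031)
cv2.imwrite("pics/s2.png",robot.grab_frame("wrist"))
robot.line_to([.50,-.40,.40],.3,rotation=[180,0,165])
c=robot.get_calibration("wrist"); img=robot.grab_frame("wrist"); np.save("cal3.npy",c)
cv2.imwrite("pics/w3.png",cv2.resize(img[80:260,240:430],None,fx=3,fy=3,interpolation=cv2.INTER_CUBIC))
print(robot.observe()["time"])
```

```text
tin [ 0.51743781 -0.39943124] (98, 60) -19.88592529296875
grip 0.058868196510455176 65.28396964073181
down True 0.0009316270503330684
29.625
```

View pics/s2.png

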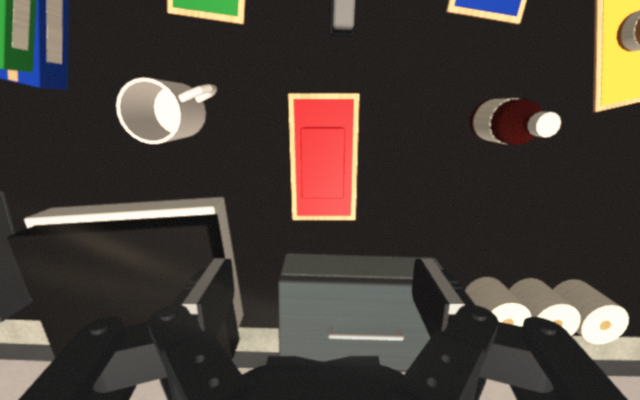

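View pics/w3.png

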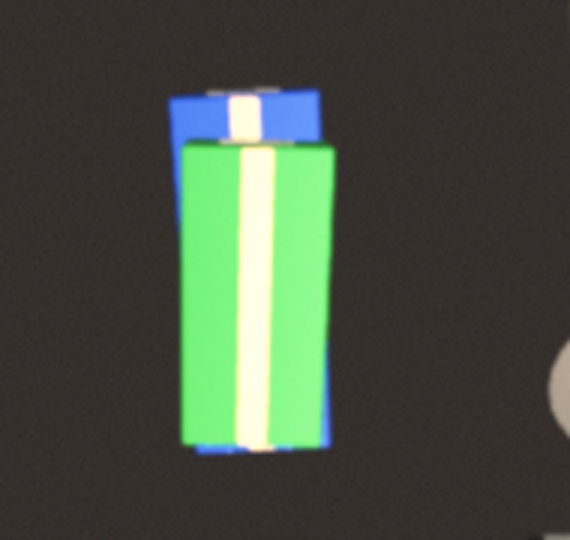

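The tin sits centred and square on the red board, around (323,162). In the crop the green carton's top corners are (183,145), (334,148), (324,447) and (182,443).

Run:
```python
from h import *
c=np.load("cal3.npy",allow_pickle=True).item()
W=lambda p,z:world("w",np.array(p)/3+[240,80]-.33,z,c)
t,s,ya=rect(W([(183,145),(334,148),(324,447),(182,443)],.088));print("green",t,s,ya)
pick(t,180+ya,.048+.026)
place([.414,-.1734],180-5.7,.032)
cv2.imwrite("pics/s3.png",robot.grab_frame("wrist"))
robot.line_to([.50,-.40,.40],.3,rotation=[180,0,165])
c=robot.get_calibration("wrist"); img=robot.grab_frame("wrist"); np.save("cal4.npy",c)
cv2.imwrite("pics/w4.png",cv2.resize(img[80:260,240:430],None,fx=3,fy=3,interpolation=cv2.INTER_CUBIC))
print(robot.observe()["time"])
```

```text
green [ 0.51639819 -0.39897519] (129, 63) -16.318763732910156
grip 0.0611126102151531 67.76205539703369
down True 0.0008744503861776651
40.6583
```

View pics/s3.png

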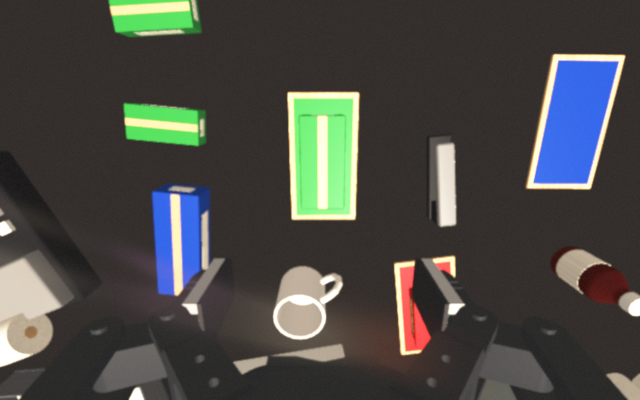

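View pics/w4.png

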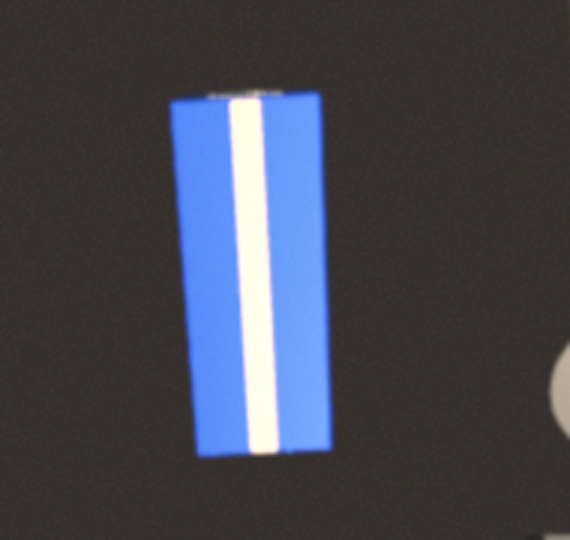

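The green carton sits square on its board at about (323,162). In the crop the blue carton's top corners are (171,100), (320,94), (331,450) and (198,456).

Run:
```python
from h import *
c=np.load("cal4.npy",allow_pickle=True).item()
W=lambda p,z:world("w",np.array(p)/3+[240,80]-.33,z,c)
t,s,ya=rect(W([(171,100),(320,94),(331,450),(198,456)],.048));print("blue",t,s,ya)
pick(t,180+ya,.026)
place([.3996,.1964],180-6.05,.032)
cv2.imwrite("pics/s4.png",robot.grab_frame("wrist"))
robot.line_to([.30,.30,.40],.3)
cv2.imwrite("pics/t4.png",robot.grab_frame("top")[60:260,140:460].repeat(2,0).repeat(2,1))
print(robot.observe()["time"])
```

```text
blue [ 0.5162309  -0.39977243] (168, 65) -11.883712768554688
grip 0.0653470927104577 68.43592286109924
down True 0.0006989990928240389
53.15
```

View pics/s4.png

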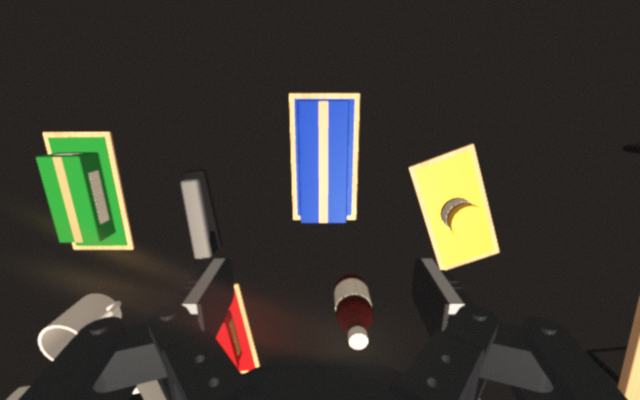

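View pics/t4.png

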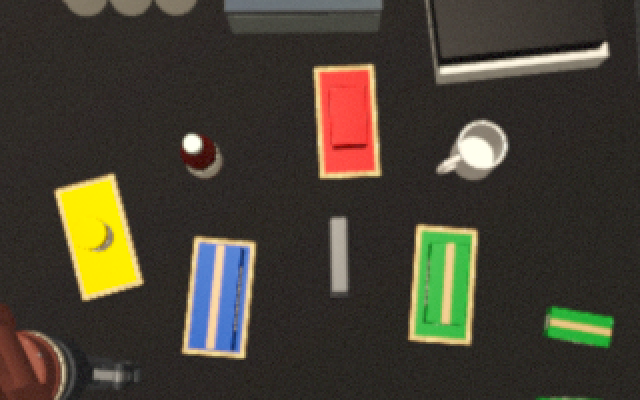

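All four things are upright and centred on their boards, and the mug and bottle stand where they did, so I'm handing in.

```bash
python3 -c "
from plant import robot
print(robot.job_done())"
```

```text
the job is handed in; nothing more can be done
None
```

I've handed the job in: in the last pictures the jar, the tin and both cartons each stand upright and centred on the board of their own colour, the mug and syrup bottle look undisturbed, and it took about 53 s of the 128 s; the hand-in returned no verdict.

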